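Clear the clay scraps into the reclaim tub

ROBOT

A 6-joint arm with a two-finger parallel gripper is mounted at the origin on the work surface. World frame = base frame: x ahead of the robot, y to its left, z up, the work surface at z = 0. Lengths are in mm, angles in rad, forces in N, time in s.
With the tool pointing down it reaches from about 300 to 850 mm from the base axis. Payload 5.4 kg.
Tool frame: the origin (TCP) lies on the mounting face of the last link; the fingertips stand 173 mm ahead of it and the grasp point (between the pads) lies 155 mm ahead of it; z points along the fingers, y is the line along which they close (so a half turn about z gives the same grasp; the last joint's range is limited). The gripper opens to 85 mm and grips with 20 to 120 N. Pads are 22 mm wide; open, the fingers measure 114 mm over their backs; the gripper's body (76 mm by 85 mm) begins 54 mm behind the grasp point. The pads swing forward as they close: fully open they stand 13 mm farther back than shut.
Start: joints at [-1.377, 0.158, 1.597, -0, 1.386, -0.21], TCP at [225.902, -528.749, 404.699] pointing down, gripper open.
Joint ranges: [-2.91, 2.91], [-0.94, 2.29], [0.18, 2.7], [-1.29, 4.43], [0.17, 2.64], [-3, 3]. Speed limits (rad/s): [2.57, 2.57, 3.14, 3.14, 3.14, 3.14].

INTERFACE

Orientations are given as [roll, pitch, yaw] about the fixed x, y, z axes, in that order (R = Rz(yaw) Ry(pitch) Rx(roll)).
In Python, from rig import readout, capture, camera_model, workorder gives the robot as it stands. The module is installed in compiled form; this text tells all that it offers.
- The arm moves only by the tool servo_tool, never from a script. Its argument "increments" is a list of rows, each a list of 7 numbers: the turn, a rotation vector about the tool's x, y, z normalised to -1 to 1, where 1 is 0.12 rad, then the shift along the tool's x, y, z normalised to -1 to 1, where 1 is 0.2 m, then the closure, from -1 (fully open) to 1 (shut), so that 0 is half open. In form: [[wx, wy, wz, x, y, z, claw], ...]. A call has 1 to 20 rows; each row shifts and turns the commanded pose from where the row before left it, along the tool's axes as they then stand; what a row does not reach is not made up. A row lasts 1/10 s, in which the tool goes at most 50 mm and 8.59 degrees, less where a joint would pass 70% of its speed; a pose out of reach is approached as far as the arm can. A call with a number of a shift or a turn outside -1 to 1 is refused whole. A call with a gripper value outside its range is refused whole. The fingers move at their own pace and stop on an object; "grip_force" is the grip in N (left out, the last holds). Time passes only in rows, so rows that do not move let the fingers close. It gives the time, the measured TCP pose, the force, the opening and the grip force at its end, in the units of the state.
- readout.get_state(): the state, without advancing time (a new reading comes with each control period).
- capture(name): name is "scene" or "side" or "wrist"; returns the picture (400x640x3 uint8, blue, green, red); there is no depth.
- camera_model(name): a dict with "intrinsics" (3x3 intrinsics, pixels), "eye" and "rotation" of the camera in the world. Camera axes: x right, y down, z forward; pixel columns grow to the right and rows downward; lengths in mm; the calibration is good to about 2 mm. The wrist camera is an equidistant fisheye: a pixel r from the principal point sees the ray r / f radians off the axis. A picture is of the moment at which its call begins: read the wrist's pose just before it. camera_model takes no time and is no camera call; for the wrist camera it gives the pose at the moment of the call.
- workorder.close_job(): hands the job in; it is judged then, once.
The state is a dict: "time": time; "joint_positions": joint angles; "joint_vel": joint speeds; "joint_efforts": joint torques, N m; "ee_pos": TCP position; "ee_rot": TCP orientation; "wrist_force": force on the tool from outside, world axes, zero at the start; "torque": the same for the moment, N m; "grip_width": opening from 0.0 (shut) to 1.0 (fully open); "grasp_force": force on a finger pad.
Only numpy, scipy, OpenCV 4.12 (cv2) and the standard library are available. Lean on these libraries where they do the work, as an engineer would, in place of code of your own. Each camera call takes 0.05 s, during which the arm holds its last target. There are 200 camera calls.

TASK

Clean up the pottery bench: put the two rough scraps of dry clay, the torn strip and the knobbly lump, into the low, wide, empty tub so that both lie inside it. Leave the little finished clay cup that is drying among them standing where it is.

Things in the scene. Friction and masses are not known exactly. Their poses are not given: they have to be found in the camera images.
- strip_center (a point): Torn strip of dry grey-beige clay with rough ends, about 73 x 30 x 30 mm (x, y, z), 60 to 130 g, lying flat on the table. The point is its middle, 15 mm above its underside; x along its length, z up. Its two long sides (facing +y and -y) are flat, upright and 30 mm apart: grip it across y.
- lump_center (a point): Knobbly lump of the same dry clay, about 52 x 40 x 40 mm (x, y, z), 70 to 140 g, resting on the table on its flat underside. The point is its middle, 20 mm above its underside; z up. Two flat upright sides, facing +y and -y, are 40 mm apart: grip it across y.
- tub: Low, wide, empty round reclaim tub of slip-stained off-white plastic, open at the top, fixed to the bench; it stands to the left or the right. Origin at the centre of its underside; outside diameter 196 mm at the rim (184 mm at the foot), wall 6 mm, inner floor 6 mm above the table, rim (a 3 mm bead) 80 mm above the table. Not to be mistaken for the turntable with a bowl on it, nor for the tall white bucket.
- cup_center (a point): Finished clay cup, neat, round and hollow, 64 mm across the mouth and 58 mm high, upright on the table among the scraps; it must stay. The point is on its axis, 29 mm above its foot; z up.
Not all that is in view belongs to the job. What is shaped like the part that bears strip_center but pink is not meant. What is shaped like the part that bears lump_center but green is not meant.

How it is judged:
By the outcome, as a careful person would: the job done as asked, in the order asked, and still so for the second after the job is handed in, with the robot touching nothing.
It also fails if it takes over 58 s, if anything falls off the work surface, if the arm or the gripper's body presses on something with over 40 N, if the wrist force passes 120 N, or if a joint passes its speed limit or range.

## Working session

There is one attempt and no reset: what is moved stays moved. The work goes in short steps, Python scripts to look and compute and a tool call to move; the robot and the scene stay as the last step left them, time stands still between calls to the robot, and variables do not carry over. Pictures are saved under pics/ and viewed, at most 10 in all, crops included, and the job is handed in when it is done.

Besides the shell and the picture viewer there is one more tool, called in YAML: its name, and indented under it one key for each argument. servo_tool: Moves the arm, as the interface text tells. Scaled input: -1 to 1 covers 0.2 m each way for a shift and 0.12 rad each way for a turn. Its arguments: {"type":"object","properties":{"increments":{"type":"array"},"grip_force":{"type":"number"}},"required":["increments"]}

```bash
mkdir -p pics
python3 - <<'E'
from rig import readout,capture,camera_model
import cv2,numpy as np
s=readout.get_state();print(s['time'],s['ee_pos'],s['ee_rot'],s['grip_width'])
for n in ['scene','side','wrist']:
    m=camera_model(n);print(n,m)
    cv2.imwrite(f'pics/{n}0.png',capture(n))
a=cv2.imread('pics/scene0.png');b=cv2.imread('pics/side0.png')
cv2.imwrite('pics/both.png',cv2.resize(np.vstack([a,b]),None,fx=.75,fy=.75))
E
```

```text
0.0 [ 225.85479357 -528.49185707  403.68971007] [-3.13971189e+00 -4.14124896e-04  4.03778918e-01] 1.0002668745893926
scene {'intrinsics': array([[401.38339948,   0.        , 322.60580507],
       [  0.        , 401.38339948, 203.65641713],
       [  0.        ,   0.        ,   1.        ]]), 'eye': array([1354.71834741, -177.61151938,  709.92125559]), 'rotation': array([-2.24073982,  0.01931985,  1.32243503])}
side {'intrinsics': array([[486.36842638,   0.        , 313.13441181],
       [  0.        , 486.36842638, 205.5628447 ],
       [  0.        ,   0.        ,   1.        ]]), 'eye': array([ 480.89856783, -892.46161822,  603.81944174]), 'rotation': array([-2.11714155, -0.00878717, -0.07126733])}
wrist {'intrinsics': array([[309.70691629,   0.        , 320.41046687],
       [  0.        , 309.70691629, 198.12173964],
       [  0.        ,   0.        ,   1.        ]]), 'eye': array([ 301.43481231, -496.62017546,  373.57240665]), 'rotation': array([ 2.81373923,  0.00294942, -1.16645761])}
```

View pics/scene0.png

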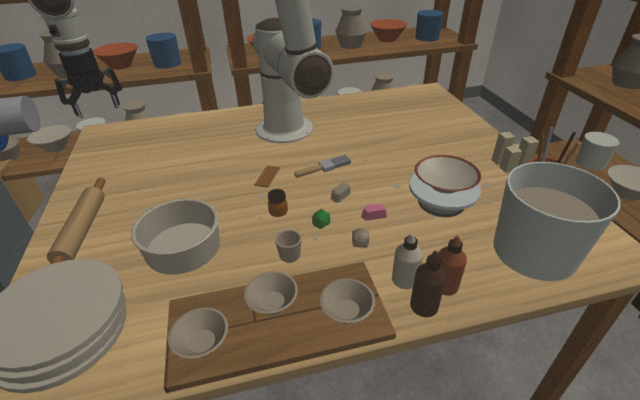

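View pics/side0.png

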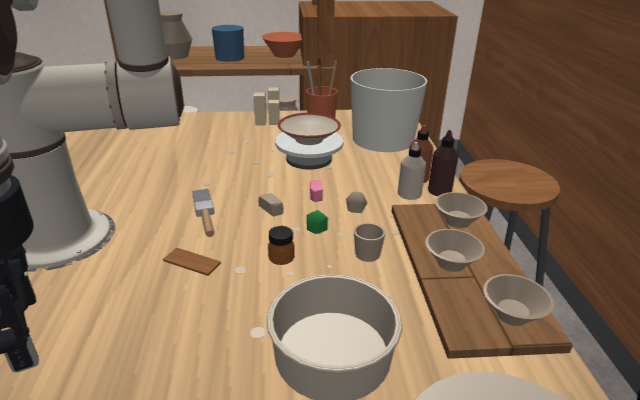

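The scene view shows the grey strip at (341,192), the grey lump at (361,237), and the decoys: pink at (374,212), green at (321,218). The cup is at (289,246), the jar at (277,203), and the low, wide off-white tub at (178,236). The turntable with its bowl is at (445,180) and the tall bucket at (555,220). The side view agrees: strip (271,204), lump (357,202), cup (369,242), tub (334,335). The beige-grey pieces match the description; the pink and green ones are excluded. I'll confirm this in one crop and measure.

```bash
cat > h.py <<'E'
import numpy as np,cv2
from scipy.spatial.transform import Rotation as R
from rig import readout,capture,camera_model
def ray(n,uv,m=None):
    m=m or camera_model(n);K=m['intrinsics'];uv=np.atleast_2d(np.array(uv,float))
    x=(uv-K[:2,2])/K[0,0]
    if n=='wrist':
        r=np.linalg.norm(x,axis=1,keepdims=True);d=np.hstack([x/np.maximum(r,1e-9)*np.sin(r),np.cos(r)])
    else: d=np.hstack([x,np.ones((len(x),1))])
    return m['eye'],d@R.from_euler('xyz',m['rotation']).as_matrix().T
def plane(n,uv,z,m=None):
    e,d=ray(n,uv,m);return (e+d*((z-e[2])/d[:,2:]))[:,:2]
def tri(u,v):
    a,d=ray('scene',u);b,f=ray('side',v);d=d[0];f=f[0]
    t=np.linalg.lstsq(np.c_[d,-f],b-a,rcond=None)[0];p,q=a+t[0]*d,b+t[1]*f
    return (p+q)/2,np.linalg.norm(p-q)
E
python3 - <<'E'
from h import *
for k,u,v in [('strip',(341,192),(271,204)),('lump',(361,237),(357,202)),('cup',(289,246),(369,242)),('green',(321,218),(317,222)),('pink',(374,212),(316,190)),('jar',(277,203),(281,245))]:
    p,e=tri(u,v);print(k,p.round(),e.round(1))
# tub rim
for n,uv in [('scene',[(135,233),(219,222),(177,206),(180,249)]),('side',[(268,326),(400,324),(334,278),(334,373)])]:
    print(n,plane(n,uv,80).round())
a=cv2.imread('pics/scene0.png')[165:265,255:405];b=cv2.imread('pics/side0.png')[165:265,250:400]
c=np.hstack([cv2.resize(a,(400,267),interpolation=2),cv2.resize(b,(400,267),interpolation=2)])
w=cv2.imread('pics/wrist0.png')[:330]
cv2.imwrite('pics/c1.png',np.vstack([c,cv2.resize(w,(640,330))[:, :640] if 0 else np.pad(w,((0,0),(0,160),(0,0)))]))
E
```

```text
strip [457.  91.  11.] 0.8
lump [659.  84.  15.] 1.6
cup [656. -98.  29.] 0.4
green [559.   6.  14.] 1.0
pink [568. 153.  11.] 1.2
jar [479. -98.  28.] 2.3
scene [[ 570. -445.]
 [ 583. -252.]
 [ 490. -352.]
 [ 653. -341.]]
side [[ 456. -370.]
 [ 651. -378.]
 [ 565. -267.]
 [ 544. -461.]]
```

View pics/c1.png

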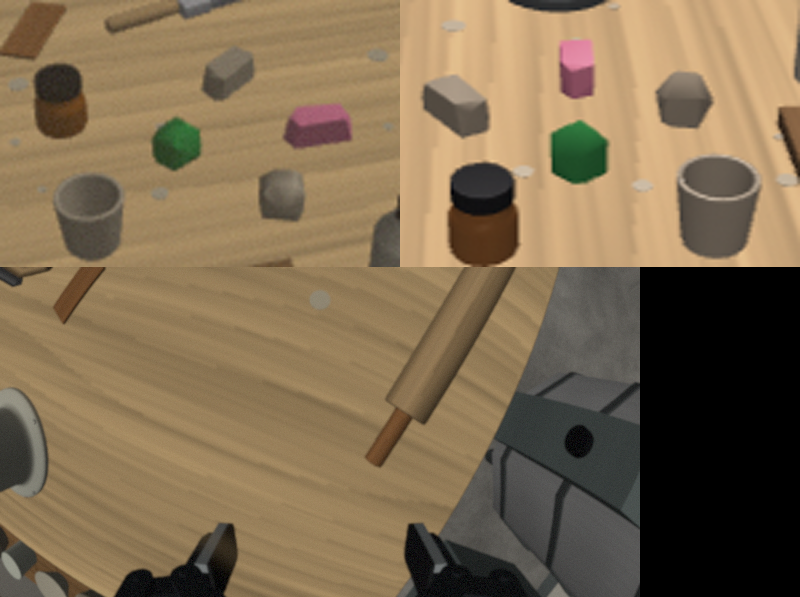

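The crop confirms the targets: the grey-beige strip and lump. Pink and green are excluded, and the grey cup stays. Next I move to a viewpoint over them.

servo_tool:
  increments:
    - [0,0,0,0.155,-0.144,0,-1]
    - [0,0,0,0.155,-0.144,0,-1]
    - [0,0,0,0.155,-0.144,0,-1]
    - [0,0,0,0.155,-0.144,0,-1]
    - [0,0,0,0.155,-0.144,0,-1]
    - [0,0,0,0.155,-0.144,0,-1]
    - [0,0,0,0.155,-0.144,0,-1]
    - [0,0,0,0.155,-0.144,0,-1]
    - [0,0,0,0.155,-0.144,0,-1]
    - [0,0,0,0.155,-0.144,0,-1]
    - [0,0,0,0.155,-0.144,0,-1]
    - [0,0,0,0.155,-0.144,0,-1]
    - [0,0,0,0.155,-0.144,0,-1]
    - [0,0,0,0.155,-0.144,0,-1]
    - [0,0,0,0.155,-0.144,0,-1]
    - [0,0,0,0.155,-0.144,0,-1]
    - [0,0,0.84,0,0,0,-1]
    - [0,0,0.84,0,0,0,-1]
    - [0,0,0.84,0,0,0,-1]
    - [0,0,0.84,0,0,0,-1]

```text
time: 2.15
ee_pos: [500.8, 90.1, 404.3]
ee_rot: [-3.142, 0.001, -0.003]
wrist_force: [0.4, -0.3, 0.5]
grip_width: 1.002
grasp_force: 0.0
```

Run:
```python
from h import *
s=readout.get_state();print(s['time'],s['ee_pos'],s['ee_rot'],s['joint_positions'])
m=camera_model('wrist');im=capture('wrist');cv2.imwrite('pics/w1.png',im)
import pickle;pickle.dump(m,open('w1.pkl','wb'))
hsv=cv2.cvtColor(im,cv2.COLOR_BGR2HSV)
mask=((hsv[...,1]<75)&(hsv[...,2]<200)&(hsv[...,2]>40)).astype(np.uint8)*255
mask=cv2.morphologyEx(mask,cv2.MORPH_OPEN,np.ones((3,3)))
for c in cv2.findContours(mask,0,2)[0]:
    if cv2.contourArea(c)>200:
        M=cv2.moments(c);uv=(M['m10']/M['m00'],M['m01']/M['m00']);print(np.round(uv),cv2.contourArea(c),plane('wrist',uv,20,m).round(),cv2.boundingRect(c))
```

```text
2.15 [500.84370004  90.08023788 404.26161121] [-3.14158182e+00  8.81258260e-04 -3.11821113e-03] [-5.98869481e-02 -1.37993388e-02  1.77964253e+00 -3.99366378e-05
  1.37662992e+00  1.51403532e+00]
[617. 391.] 724.5 [[ -338. -1070.]] (589, 377, 51, 23)
[ 39. 370.] 4120.5 [[-88. 943.]] (0, 321, 83, 79)
[623. 344.] 1219.0 [[  12. -791.]] (597, 309, 43, 69)
[ 13. 313.] 484.0 [[151. 886.]] (0, 298, 32, 36)
[306. 304.] 1643.0 [[301. 111.]] (269, 286, 72, 36)
[432. 282.] 429.5 [[334. -70.]] (416, 257, 31, 50)
[209. 282.] 486.0 [[335. 250.]] (195, 257, 32, 50)
[  9. 270.] 643.0 [[295. 787.]] (0, 251, 24, 40)
[ 11. 215.] 780.0 [[429. 692.]] (0, 189, 38, 59)
[322. 203.] 1284.5 [[456.  88.]] (298, 180, 49, 46)
[ 87. 135.] 10104.0 [[556. 419.]] (40, 66, 95, 139)
[143. 121.] 4467.5 [[566. 314.]] (92, 53, 79, 153)
[604. 143.] 9130.0 [[ 555. -364.]] (558, 26, 82, 190)
[486.  46.] 2369.0 [[ 658. -113.]] (455, 19, 60, 53)
[328.  33.] 1092.5 [[656.  81.]] (310, 15, 38, 38)
[43. 21.] 3946.0 [[750. 514.]] (0, 0, 102, 49)
```

View pics/w1.png

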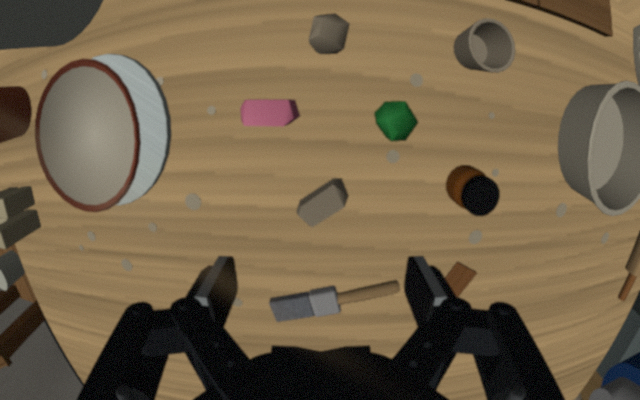

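The wrist view shows the strip at (322,203), tilted; the lump at (328,33); the cup at (485,46); and the tub at right (604,143). Now the strip's yaw.

Run:
```python
from h import *
import pickle;m=pickle.load(open('w1.pkl','rb'));im=cv2.imread('pics/w1.png')
hsv=cv2.cvtColor(im,cv2.COLOR_BGR2HSV)
mask=((hsv[...,1]<75)&(hsv[...,2]<200)&(hsv[...,2]>40)).astype(np.uint8)*255
for n,(x,y),zs in [('strip',(322,203),(0,15,30)),('lump',(328,33),(0,20,40))]:
    mm=np.zeros_like(mask);mm[y-35 if y>35 else 0:y+35,x-40:x+40]=mask[max(y-35,0):y+35,x-40:x+40]
    c=max(cv2.findContours(mm,0,1)[0],key=cv2.contourArea)[:,0]
    for z in zs:
        r=cv2.minAreaRect(plane('wrist',c,z,m).astype(np.float32));print(n,z,np.round(r[0]),np.round(r[1]),round(r[2],1))
    if 1: print(cv2.approxPolyDP(c,2,True)[:,0].tolist(), plane('wrist',cv2.approxPolyDP(c,2,True)[:,0],zs[2],m).round().tolist())
a=im[165:245,280:365];b=im[0:80,285:370]
g=lambda q:cv2.resize(q,(400,376),interpolation=2)
cv2.imwrite('pics/c2.png',np.hstack([g(a),g(b)]))
```

```text
strip 0 [449.  87.] [38. 70.] 33.8
strip 15 [454.  87.] [37. 67.] 33.8
strip 30 [459.  87.] [35. 64.] 33.8
[[339, 180], [330, 181], [301, 200], [298, 214], [310, 225], [343, 206], [346, 193]] [[487.0, 68.0], [486.0, 79.0], [463.0, 113.0], [445.0, 117.0], [431.0, 102.0], [456.0, 63.0], [472.0, 60.0]]
lump 0 [660.  81.] [41. 49.] 79.2
lump 20 [656.  81.] [39. 47.] 79.2
lump 40 [652.  81.] [37. 44.] 79.2
[[314, 17], [309, 39], [316, 50], [334, 52], [341, 48], [347, 23], [335, 15]] [[670.0, 96.0], [645.0, 101.0], [633.0, 94.0], [631.0, 75.0], [636.0, 68.0], [664.0, 61.0], [673.0, 74.0]]
```

View pics/c2.png

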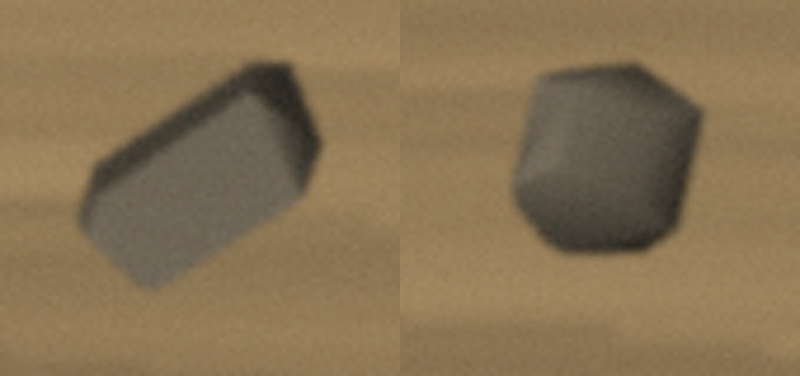

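servo_tool:
  increments:
    - [0,0,0,-0.11,0.003,0,-1]
    - [0,0,0,-0.11,0.003,0,-1]
    - [0,0,0.926,0,0,0.1,-1]
    - [0,0,0.926,0,0,0.1,-1]
    - [0,0,0.926,0,0,0.1,-1]
    - [0,0,0.926,0,0,0.1,-1]
    - [0,0,0.926,0,0,0.1,-1]
    - [0,0,0.926,0,0,0.1,-1]
    - [0,0,0.926,0,0,0.1,-1]
    - [0,0,0.926,0,0,0.1,-1]
    - [0,0,0.926,0,0,0.1,-1]
    - [0,0,0,0,0,0.0775,-1]
    - [0,0,0,0,0,0.0775,-1]
    - [0,0,0,0,0,0.0775,-1]
    - [0,0,0,0,0,0,-1]
    - [0,0,0,0,0,0,1]
    - [0,0,0,0,0,0,1]
    - [0,0,0,0,0,0,1]
    - [0,0,0,0,0,0,1]
    - [0,0,0,0,0,0,1]
  grip_force: 60

```text
time: 4.2
ee_pos: [457.6, 88.6, 179.1]
ee_rot: [-3.14, -0.001, -0.999]
wrist_force: [-1.0, -0.1, 4.0]
grip_width: 0.336
grasp_force: 60.9
```

servo_tool:
  increments:
    - [0,0,0,0,0,0,1]
    - [0,0,0,0,0,0,1]
    - [0,0,0,0,0,0,1]

```text
time: 4.5
ee_pos: [457.6, 88.6, 179.1]
ee_rot: [-3.14, -0.001, -0.999]
wrist_force: [0.0, -0.5, 6.2]
grip_width: 0.335
grasp_force: 61.0
```

servo_tool:
  increments:
    - [0,0,0,0,0,-0.08,1]
    - [0,0,0,0,0,-0.16,1]
    - [0,0,0,0,0,-0.2,1]
    - [0,0,0,0,0,-0.16,1]
    - [0,0,0,0.18,0.0775,0,1]
    - [0,0,0,0.18,0.0775,0,1]
    - [0,0,0,0.18,0.0775,0,1]
    - [0,0,0,0.18,0.0775,0,1]
    - [0,0,0,0.18,0.0775,0,1]
    - [0,0,0,0.18,0.0775,0,1]
    - [0,0,0,0.18,0.0775,0,1]
    - [0,0,0,0.18,0.0775,0,1]
    - [0,0,0,0.18,0.0775,0,1]
    - [0,0,0,0.18,0.0775,0,1]
    - [0,0,0,0.18,0.0775,0,1]
    - [0,0,0,0.18,0.0775,0,1]
    - [0,0,0,0,0,0,1]

```text
time: 6.2
ee_pos: [533.5, -379.6, 297.6]
ee_rot: [3.141, -0.002, -1.003]
wrist_force: [0.1, 0.2, -0.7]
grip_width: 0.337
grasp_force: 60.2
```

Run:
```python
from h import *
s=readout.get_state();print(s['time'],s['ee_pos'],s['grip_width'],s['joint_positions'])
print({n:camera_model(n) for n in ['wrist']})
w=capture('wrist');cv2.imwrite('pics/w2.png',w)
cv2.imwrite('pics/s2.png',capture('scene'))
```

```text
6.2 [ 533.52036362 -379.55152717  297.6042423 ] 0.336832412604248 [-8.02258062e-01  4.52873203e-01  1.45188676e+00 -1.26897124e-03
  1.23534003e+00  1.77233843e+00]
{'wrist': {'intrinsics': array([[309.70691629,   0.        , 320.41046687],
       [  0.        , 309.70691629, 198.12173964],
       [  0.        ,   0.        ,   1.        ]]), 'eye': array([ 577.51490902, -450.037631  ,  267.50980882]), 'rotation': array([ 2.81489749e+00, -1.82330528e-03, -2.57362843e+00])}}
```

View pics/w2.png

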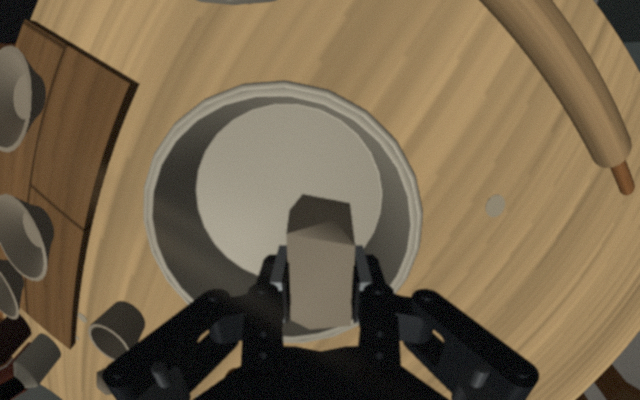

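Strip held. The tub's rim passes through (146,210), (285,82), (421,210). I'll fit a circle to it.

Run:
```python
from h import *
p=plane('wrist',[(146,210),(285,82),(421,210),(168,140),(395,140),(412,260),(168,280)],80)
A=np.c_[2*p,np.ones(len(p))];c=np.linalg.lstsq(A,(p**2).sum(1),rcond=None)[0]
r=(c[2]+c[:2]@c[:2])**.5;s=readout.get_state();d=np.append(c[:2],0)-s['ee_pos']
print(c[:2],r,R.from_euler('xyz',s['ee_rot']).inv().apply(d))
```

```text
[ 553.6944495  -353.51622492] 98.89410636176487 [ -7.35366915 -28.80426207 297.3032771 ]
```

servo_tool:
  increments:
    - [0,0,0,-0.035,0,0.12,1]
    - [0,0,0,0,0,0.15,1]
    - [0,0,0,0,0,0.12,1]
    - [0,0,0,0,0,0.07,1]
    - [0,0,0,0,0,0.03,1]
    - [0,0,0,0,0,0,1]
    - [0,0,0,0,0,0,-0.1]
    - [0,0,0,0,0,0,-0.1]
    - [0,0,0,0,0,0,-0.1]
    - [0,0,0,0,0,0,-0.1]
    - [0,0,0,0,0,-0.1,-0.1]
    - [0,0,0,0,0,-0.2,-0.1]
    - [0,0,0,0,0,-0.2,-0.1]
    - [0,0,0,0,0,-0.2,-0.1]

```text
time: 7.7
ee_pos: [530.2, -369.3, 341.9]
ee_rot: [-3.142, -0.0, -1.0]
wrist_force: [0.6, -0.0, 0.3]
grip_width: 0.548
grasp_force: 0.0
```

Run:
```python
from h import *
s=readout.get_state();print(s['time'],s['ee_pos'],s['ee_rot'],s['grip_width'])
w=capture('wrist');cv2.imwrite('pics/w3.png',w)
cv2.imwrite('pics/v3.png',cv2.resize(w[50:370,100:500],(500,400)))
```

```text
7.7 [ 530.16050324 -369.34427506  341.90555064] [-3.14153321e+00 -1.48638560e-04 -9.99569685e-01] 0.548466755700093
```

View pics/v3.png

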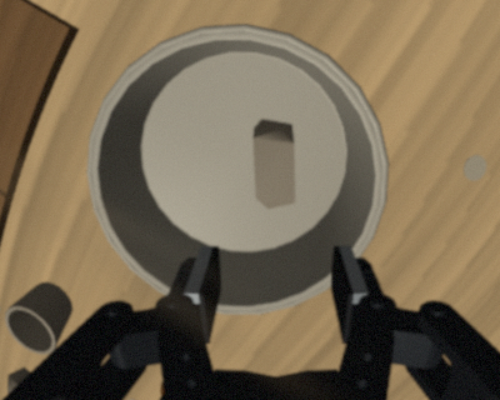

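The strip lies flat on the tub floor, at about (274,165) in the crop. Before approaching the lump I check the clearance to the bottles.

Run:
```python
from h import *
for k,u,v in [('greytop',(411,237),(412,145)),('greymid',(407,265),(411,175)),('darktop',(434,253),(448,133)),('redtop',(455,239),(423,127))]: print(k,[x.round() if hasattr(x,'round') else x for x in tri(u,v)])
```

```text
greytop [array([796., 146., 128.]), np.float64(6.0)]
greymid [array([802., 144.,  49.]), np.float64(5.0)]
darktop [array([879., 152., 156.]), np.float64(0.0)]
redtop [array([840., 220., 143.]), np.float64(4.0)]
```

servo_tool:
  increments:
    - [0,0,0,-0.13,-0.146,0,-1]
    - [0,0,0,-0.13,-0.146,0,-1]
    - [0,0,0,-0.13,-0.146,0,-1]
    - [0,0,0,-0.13,-0.146,0,-1]
    - [0,0,0,-0.13,-0.146,0,-1]
    - [0,0,0,-0.13,-0.146,0,-1]
    - [0,0,0,-0.13,-0.146,0,-1]
    - [0,0,0,-0.13,-0.146,0,-1]

```text
time: 8.55
ee_pos: [614.6, -66.6, 340.4]
ee_rot: [-3.141, -0.0, -1.0]
wrist_force: [-0.1, 0.6, 0.2]
grip_width: 1.0
grasp_force: 0.0
```

servo_tool:
  increments:
    - [0,0,0,-0.13,-0.146,0,-1]
    - [0,0,0,-0.13,-0.146,0,-1]
    - [0,0,0,-0.13,-0.146,0,-1]
    - [0,0,0,-0.13,-0.146,0,-1]
    - [0,0,-0.952,0,0,0,-1]
    - [0,0,-0.952,0,0,0,-1]
    - [0,0,-0.952,0,0,0,-1]
    - [0,0,-0.952,0,0,0,-1]
    - [0,0,-0.952,0,0,0,-1]
    - [0,0,-0.952,0,0,0,-1]
    - [0,0,-0.952,0,0,0,-1]
    - [0,0,0,0,0,0,-1]

```text
time: 9.75
ee_pos: [656.4, 82.4, 340.2]
ee_rot: [-3.142, -0.0, -0.2]
wrist_force: [0.6, 0.0, -0.0]
grip_width: 1.002
grasp_force: 0.0
```

Run:
```python
from h import *
s=readout.get_state();print(s['time'],s['ee_pos'],s['ee_rot'],s['grip_width'],s['joint_positions'])
m=camera_model('wrist');im=capture('wrist');cv2.imwrite('pics/w4.png',im)
hsv=cv2.cvtColor(im,cv2.COLOR_BGR2HSV)
mask=((hsv[...,1]<75)&(hsv[...,2]<200)&(hsv[...,2]>40)).astype(np.uint8)*255
mask=cv2.morphologyEx(mask,cv2.MORPH_OPEN,np.ones((3,3)))
for c in cv2.findContours(mask,0,1)[0]:
    c=c[:,0]
    if cv2.contourArea(c)>300:
        r=cv2.minAreaRect(plane('wrist',c,20,m).astype(np.float32))
        if np.hypot(r[0][0]-657,r[0][1]-82)<40: print(c.mean(0),r,cv2.approxPolyDP(c,2,True)[:,0].tolist())
cv2.imwrite('pics/v4.png',cv2.resize(im[100:340,160:480],(640,480)))
```

```text
9.75 [656.36589521  82.44603386 340.20476615] [-3.14154128e+00 -1.67945376e-04 -1.99633645e-01] 1.0022986462276349 [-5.73056192e-02  4.28147384e-01  1.39680401e+00  2.79285443e-05
  1.31646772e+00  1.71311732e+00]
[322.24324324 181.44594595] ((655.9817504882812, 80.26631927490234), (38.97172927856445, 47.696624755859375), 77.60173797607422) [[322, 158], [310, 159], [302, 169], [302, 197], [317, 205], [341, 197], [338, 191], [341, 190], [342, 169], [340, 165]]
```

View pics/v4.png

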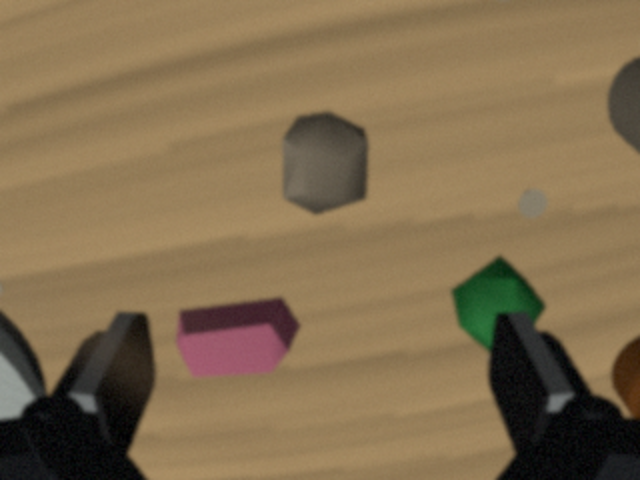

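The lump is at crop (325,163), with its flat sides in line with the fingers. Pink and green stay clear. I descend and grip.

servo_tool:
  increments:
    - [0,0,0.13,0,0.01,0.15,-1]
    - [0,0,0,0,0,0.2,-1]
    - [0,0,0,0,0,0.2,-1]
    - [0,0,0,0,0,0.15,-1]
    - [0,0,0,0,0,0.08,-1]
    - [0,0,0,0,0,0.025,-1]
    - [0,0,0,0,0,0,-1]
    - [0,0,0,0,0,0,1]
    - [0,0,0,0,0,0,1]
    - [0,0,0,0,0,0,1]
    - [0,0,0,0,0,0,1]
    - [0,0,0,0,0,0,1]
    - [0,0,0,0,0,0,1]
  grip_force: 60

```text
time: 11.1
ee_pos: [656.8, 80.5, 180.8]
ee_rot: [-3.141, -0.003, -0.215]
wrist_force: [-1.4, -0.5, 6.1]
grip_width: 0.455
grasp_force: 62.7
```

servo_tool:
  increments:
    - [0,0,0,0,0,-0.1,1]
    - [0,0,0,0,0,-0.2,1]
    - [0,0,0,0,0,-0.2,1]
    - [0,0,0,0,0,-0.2,1]
    - [0,0,0,0.007,0.192,0,1]
    - [0,0,0,0.007,0.192,0,1]
    - [0,0,0,0.007,0.192,0,1]
    - [0,0,0,0.007,0.192,0,1]
    - [0,0,0,0.007,0.192,0,1]
    - [0,0,0,0.007,0.192,0,1]
    - [0,0,0,0.007,0.192,0,1]
    - [0,0,0,0.007,0.192,0,1]
    - [0,0,0,0.007,0.192,0,1]
    - [0,0,0,0.007,0.192,0,1]
    - [0,0,0,0.007,0.192,0,1]
    - [0,0,0,0,0,0,1]

```text
time: 12.7
ee_pos: [579.1, -339.9, 318.9]
ee_rot: [3.14, 0.0, -0.221]
wrist_force: [-0.1, -0.7, -0.4]
grip_width: 0.454
grasp_force: 61.9
```

servo_tool:
  increments:
    - [0,0,-0.935,0,0,0,1]
    - [0,0,-0.935,0,0,0,1]
    - [0,0,-0.935,0,0,0,1]
    - [0,0,-0.935,0,0,0,1]
    - [0,0,-0.935,0,0,0,1]
    - [0,0,-0.935,0,0,0,1]
    - [0,0,-0.935,0,0,0,1]
    - [0,0,0,0,0,0,1]

```text
time: 13.5
ee_pos: [580.7, -334.6, 318.7]
ee_rot: [-3.14, 0.0, 0.571]
wrist_force: [-1.3, -0.3, -0.4]
grip_width: 0.454
grasp_force: 61.8
```

servo_tool:
  increments:
    - [0,0,0,0,0,0.15,1]
    - [0,0,0,0,0,0.17,1]
    - [0,0,0,0,0,0.14,1]
    - [0,0,0,0,0,0.09,1]
    - [0,0,0,0,0,0.035,1]
    - [0,0,0,0,0,0,1]
    - [0,0,0,0,0,0,-0.36]
    - [0,0,0,0,0,0,-0.36]
    - [0,0,0,0,0,0,-0.36]
    - [0,0,0,0,0,0,-0.36]
    - [0,0,0,0,0,-0.1,-0.36]
    - [0,0,0,0,0,-0.2,-0.36]
    - [0,0,0,0,0,-0.2,-0.36]
    - [0,0,0,0,0,-0.2,-0.36]
    - [0,0,0,0,0,-0.2,-0.36]
    - [0,0,0,0,0,0,-0.36]

```text
time: 15.1
ee_pos: [581.9, -336.3, 391.0]
ee_rot: [3.128, -0.004, 0.57]
wrist_force: [0.5, -0.3, 0.7]
grip_width: 0.681
grasp_force: 0.0
```

Run:
```python
from h import *
s=readout.get_state();print(s['time'],s['ee_pos'],s['grip_width'])
w=capture('wrist');b=capture('side')
cv2.imwrite('pics/v5.png',np.vstack([cv2.resize(w[:,100:540],(440,300)) ,cv2.resize(b,(440,275))]))
```

```text
15.1 [ 581.91271066 -336.30517112  391.03195713] 0.6812770206426911
```

View pics/v5.png

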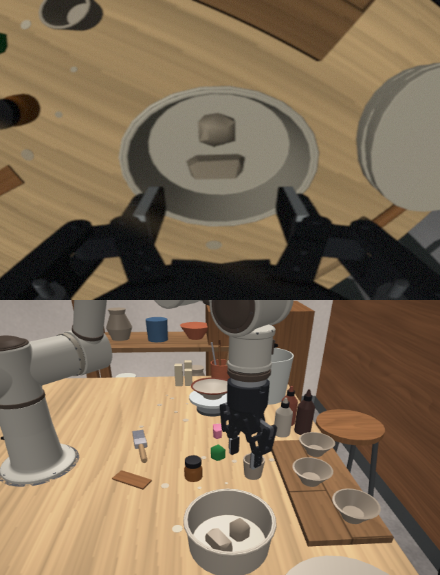

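Both scraps lie on the tub floor: in the wrist view the lump is at (217,128) and the strip at (217,165). The cup still stands at (253,466) in the side view, and the gripper is clear.

```bash
python3 -c "
from rig import workorder;print(workorder.close_job())"
```

```text
the job is handed in; nothing more can be done
None
```

The torn strip and the knobbly lump both lie inside the tub, the cup is still standing where it was, and the job was handed in at about 15 s; no verdict came back.

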